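# Feed two moisture tins into the guide lane

### The job

Push the two flat round silver-white tins that stand on the bench one after the other into the lane between the two low guide rails, so that they stand in single file: the first right up to the blue end stop before the second goes between the rails, then the second up against the first. Slide them along the bench without lifting them, and leave the grey plastic pipe cap where it is.

Things in the scene. Friction and masses are not known exactly. Their poses are not given: they have to be found in the camera images.
- tin_1_centre (a point): Round aluminium moisture tin with its lid pressed on, silver-white with a small tag on top, 62 mm in diameter and 34 mm high, standing upright and loose on the bench; weighs 40 to 100 g. The point is its centre, half-way up (17 mm above its underside); z is its upright axis. The two tins are alike.
- tin_2_centre (a point): Round aluminium moisture tin with its lid pressed on, silver-white with a small tag on top, 62 mm in diameter and 34 mm high, standing upright and loose on the bench; weighs 40 to 100 g. The point is its centre, half-way up (17 mm above its underside); z is its upright axis. The two tins are alike.
- lane: Two fixed aluminium rails 12 mm high, 6 mm thick, 76 mm apart inside, bench as floor, closed by a blue stop 18 mm high. Origin: on the bench at the middle of the stop's inner face; x runs along the lane from mouth to stop, z up. Rails straight from x = -130 mm to 0, flaring to a mouth 100 mm wide at x = -158. Flanges outside, 3 mm thick, 22 mm wide. Tin centres when home: x = -31 and -93 mm.
- pipe_cap_centre (a point): Dark grey plastic end cap for a pipe, open at the top, 68 mm in diameter and 30 mm high, loose on the bench: not a tin, to be left alone. The point is its centre, half-way up (15 mm).

How it is judged (in metres and radians):
On the way:
1. one tin is up to the end stop between the rails while the other is still outside the straight part of the lane (((x of tin_1_centre in the frame of lane between -0.046 and -0.02 m and y of tin_1_centre in the frame of lane between -0.02 and 0.02 m and x of tin_2_centre in the frame of lane below -0.13 m) or (x of tin_2_centre in the frame of lane between -0.046 and -0.02 m and y of tin_2_centre in the frame of lane between -0.02 and 0.02 m and x of tin_1_centre in the frame of lane below -0.13 m))), for 0.1 s.
At the end, for the whole second after the job is handed in: Both tins stand upright (within 10 degrees) on the bench between the rails in single file: the front one within 15 mm of the end stop, the other behind it with its centre at most 27 mm short of where it stands with both tins closed up to the stop (((x of tin_1_centre in the frame of lane between -0.046 and -0.02 m and y of tin_1_centre in the frame of lane between -0.02 and 0.02 m and x of tin_2_centre in the frame of lane between -0.12 and -0.08 m and y of tin_2_centre in the frame of lane between -0.02 and 0.02 m) or (x of tin_2_centre in the frame of lane between -0.046 and -0.02 m and y of tin_2_centre in the frame of lane between -0.02 and 0.02 m and x of tin_1_centre in the frame of lane between -0.12 and -0.08 m and y of tin_1_centre in the frame of lane between -0.02 and 0.02 m)) and angle between each of tin_1_centre, tin_2_centre's own z axis and vertical below 0.17 rad); the robot touches nothing.
It fails at once if a tin is lifted more than 12 mm off the bench (height (world z) of any of tin_1_centre, tin_2_centre above 0.029 m).
It fails at once if the grey pipe cap is moved more than 20 mm (distance of pipe_cap_centre from where it was at the start of the episode above 0.02 m).
It also fails if it takes over 61 s, if anything falls off the work surface, if the arm or the gripper's body presses on something with over 40 N, if the wrist force passes 120 N, or if a joint passes its speed limit or range.

### The arm

A 6-joint arm with a two-finger parallel gripper is mounted at the origin on a cart in front of the work surface, level with it; the furniture and walls round the work are solid. World frame = base frame: x ahead of the robot, y to its left, z up, the work surface at z = 0. Lengths are in mm, angles in rad, forces in N, time in s.
With the tool pointing down it reaches from about 400 to 925 mm from the base axis. Payload 12.5 kg.
Tool frame: the origin (TCP) lies at the very end of the fingers, on their centre line; the grasp point (between the pads) lies env.grip_point_offset behind it (env.grip_point_offset is the distance from the TCP to the grasp point, in mm); y points along the fingers, z is the direction in which the jaws open and shut, and the axes are right-handed (so a half turn about y gives the same grasp; the last joint's range is limited). The gripper opens to 95 mm and grips with 3 to 60 N. Pads are 20 mm wide; open, the fingers measure 119 mm over their backs; the gripper's body (75 mm by 180 mm) begins 59 mm behind the grasp point.
Start: joints at [1.106, 0.491, 1.559, -0, 1.092, -0.106], TCP at [219.454, 585.224, 214.661] pointing down, gripper open.
Joint ranges: [-3.1, 3.1], [-0.84, 2.19], [0.05, 2.79], [-1.13, 4.28], [0.06, 2.93], [-2.69, 2.69]. Speed limits (rad/s): [2.22, 2.22, 2.79, 3.14, 3.14, 3.14].

### API

Orientations are given as [roll, pitch, yaw] about the fixed x, y, z axes, in that order (R = Rz(yaw) Ry(pitch) Rx(roll)).
In Python, from cell import readout, read_camera, env, nets gives the robot as it stands.
- The arm moves only by the tool apply_moves, never from a script. Its argument "increments" is a list of rows, each a list of 3 entries, a list of its own where there are three numbers: the shift along the tool's x, y, z in cm, then the turn, a rotation vector about the tool's x, y, z in degrees, then the finger opening in cm, from 0 to 9.51. A call has exactly 5 rows; each row shifts and turns the pose as measured when the row begins, along the tool's axes as they then stand; what a row does not reach is not made up. A row lasts 1/8 s, in which the tool goes at most 62.5 mm and 10.7 degrees, less where a joint would pass 70% of its speed; a pose out of reach is approached as far as the arm can. A call with a gripper value outside its range is refused whole. The fingers move at their own pace and stop on an object; the grip force is fixed at half the most. Time passes only in rows, so rows that do not move let the fingers close, or fill a call up. It gives the time, the measured TCP pose, the force and the opening at its end, in the units of the state.
- readout.state(): the state, without advancing time (a new reading comes with each control period).
- read_camera(name): name is "scene" or "top"; returns a dict with "img" (480x640x3 uint8, red, green, blue), "vfov" (degrees; the focal length in pixels is half the picture's height over the tangent of half this angle, whatever the lens; pixels are square), "cx", "cy" (the principal point, pixels), "distortion" ([k1, k2, p1, p2, k3] as OpenCV has them; the pictures are not rectified), "rvec" (rotation vector, rad) and "tvec" (3), from world to camera coordinates, as OpenCV has them. Camera axes: x right, y down, z forward; pixel columns grow to the right and rows downward; lengths in mm; the calibration is good to about 2 mm. A picture is of the moment at which its call begins. There is no depth.
- env.job_done(): hands the job in, once; it reports no verdict.
Trained networks look in a picture, given as the dict that the camera call returned (one of the last four; its "shot" number tells which), for a name from the list of things; names that differ only in an ending like _2 or _b are one class to them, and where a whole thing is asked for, a point or a joint stands for the part that bears it (a point fixed in the world has none). Each returns a list of dicts, best first, with "confidence" (0 to 1); they miss things now and then, are a little off and sometimes report something else, mostly with a low value. They report only what shows in the picture. A call takes as long as a camera call.
- nets.look_for(picture, thing): "point" ([x, y, z] in mm, in the coordinates of the camera as it stood for that picture, good to about 4 mm: the middle of the surface that is visible of it).
- nets.mark_of(picture, thing): "point" ([x, y, z] in mm, in the coordinates of the camera as it stood for that picture, good to about 4 mm: a listed point, or the origin of a listed thing).
The state is a dict: "t": time; "joints": joint angles; "qvel": joint speeds; "tau": joint torques, N m; "eef_pos": TCP position; "tcp_rot": TCP orientation; "ft_force": force on the tool from outside, world axes, zero at the start; "moment": the same for the moment, N m; "opening": opening from 0.0 (shut) to 1.0 (fully open).
Only numpy, scipy, OpenCV 4.12 (cv2) and the standard library are available. Lean on these libraries where they do the work, as an engineer would, in place of code of your own. Each camera call takes 0.05 s, during which the arm holds its last target. There are 200 camera calls.

## Working session

There is one attempt and no reset: what is moved stays moved. The work goes in short steps, Python scripts to look and compute and a tool call to move; the robot and the scene stay as the last step left them, time stands still between calls to the robot, and variables do not carry over. Pictures are saved under pics/ and viewed, about 8 in all and at most 12, crops included, and the job is handed in when it is done.

Besides the shell and the picture viewer there is one more tool, called after "Request:" by a JSON object that holds its "name" and its "arguments", one argument or row to a line. apply_moves: Moves the arm, as the interface text tells. Its arguments: {"type":"object","properties":{"increments":{"type":"array"}},"required":["increments"]}

```bash
ls; mkdir -p pics
cat > h.py <<'E'
import numpy as np, cv2
from cell import readout, read_camera, env, nets
def K(p):
    f=240/np.tan(np.radians(p["vfov"])/2); return np.array([[f,0,p["cx"]],[0,f,p["cy"]],[0,0,1.]])
def RT(p): return cv2.Rodrigues(np.array(p["rvec"],float))[0], np.array(p["tvec"],float)
def c2w(p,pt):
    R,t=RT(p); return R.T@(np.array(pt)-t)
def px2w(p,uv,z):
    R,t=RT(p); n=cv2.undistortPoints(np.array([[uv]],float),K(p),np.array(p["distortion"],float))[0,0]
    d=R.T@np.array([n[0],n[1],1]); o=-R.T@t; return o+d*(z-o[2])/d[2]
def w2px(p,pts):
    return cv2.projectPoints(np.array(pts,float).reshape(-1,1,3),np.array(p["rvec"],float),np.array(p["tvec"],float),K(p),np.array(p["distortion"],float))[0][:,0]
def save(p,n): cv2.imwrite("pics/"+n+".png",p["img"][:,:,::-1])
def state():
    s=readout.state(); print({k:np.round(s[k],3).tolist() for k in("t","joints","eef_pos","tcp_rot","ft_force","opening")})
E
python3 - <<'E'
from h import *
state(); print(env.grip_point_offset)
for n in("top","scene"):
    p=read_camera(n); save(p,n+"0")
    R,t=RT(p);print(n,"cam",-R.T@t)
    for th in("tin_1_centre","lane","pipe_cap_centre"):
        for d in nets.mark_of(p,th)[:4]: print(th,round(d["confidence"],2),c2w(p,d["point"]).round(1))
E
```

```text
pics
{'t': 0.0, 'joints': [1.106, 0.492, 1.559, -0.0, 1.092, -0.106], 'eef_pos': [219.341, 584.973, 214.049], 'tcp_rot': [-1.572, 0.0, -0.359], 'ft_force': [-0.035, -0.016, -0.087], 'opening': 1.001}
18.8
top cam [ 394.36316261   98.74212476 1079.11188863]
tin_1_centre 0.63 [435.9 380.9  16.1]
pipe_cap_centre 0.67 [ 461.4 -199.    11.8]
scene cam [  50.80554415 -776.0628797  1184.54554488]
tin_1_centre 0.66 [435.2 386.5  14.8]
lane 0.88 [675.3 169.   -3.7]
pipe_cap_centre 0.88 [ 463.3 -196.8   16.7]
```

View pics/top0.png

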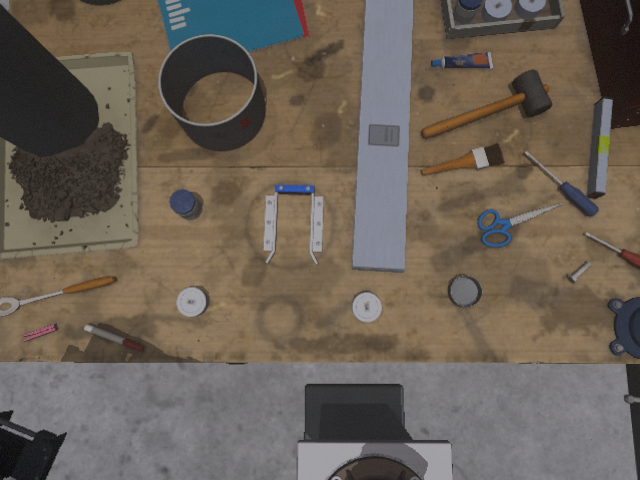

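View pics/scene0.png

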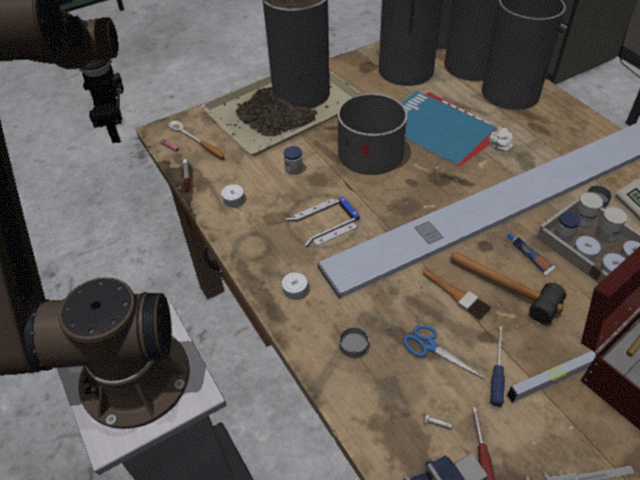

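The top view shows tins at (192,302) and (367,307), the cap at (464,291), the lane stop at (294,189) and the mouth near (268–316,262). A plank ends at about y=268 px and columns 355–405.

Run:
```python
from h import *
p=read_camera("top")
im=cv2.resize(p["img"][165:345,150:420],None,fx=2.9,fy=2.9,interpolation=cv2.INTER_CUBIC)
save({"img":im},"top1")
for n,uv,z in(("tinL",(192,302),34),("tinR",(367,307),34),("cap",(464,291),30),("stopL",(277,193),18),("stopR",(313,193),18),("railLbot",(268,250),12),("railRbot",(318,250),12),("mouthL",(267,262),12),("mouthR",(317,263),12),("plankL",(354,268),20),("plankR",(404,270),20)):
    print(n,px2w(p,uv,z).round(1))
```

```text
tinL [436.3 382.1  34. ]
tinR [425.8  13.7  34. ]
cap [ 459.4 -191.7   30. ]
stopL [676.9 208.1  18. ]
stopR [676.7 128.2  18. ]
railLbot [550.  226.5  12. ]
railRbot [549.9 117.   12. ]
mouthL [523.6 228.1  12. ]
mouthR [521.3 119.1  12. ]
plankL [509.4  39.2  20. ]
plankR [505.  -68.2  20. ]
```

View pics/top1.png

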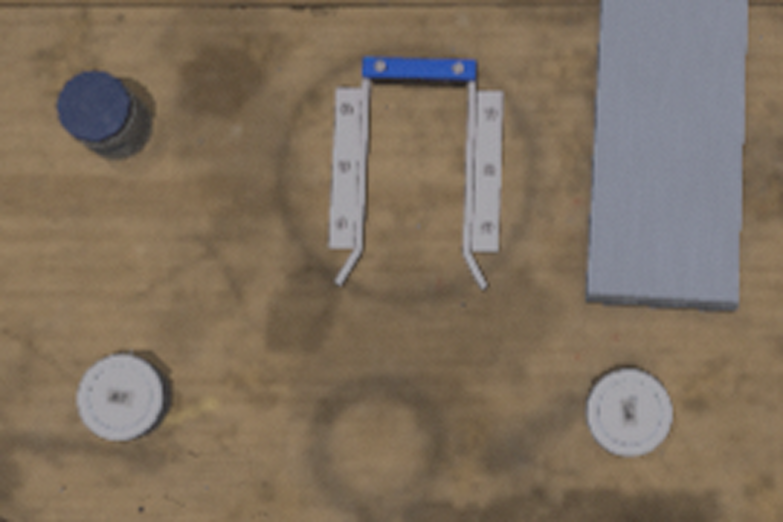

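```bash
cat > fit.py <<'E'
from h import *
from scipy.optimize import least_squares
p=read_camera("top")
c=lambda u,v:(150+u/2.9-.35,165+v/2.9-.35)
obs=[((-158,53,12),c(340,284)),((-158,-53,12),c(485,288)),((-130,41,12),c(359,250)),((-130,-41,12),c(468,250)),((0,41,12),c(367,80)),((0,-41,12),c(472,82))]
P=np.array([o[0] for o in obs],float);U=np.array([o[1] for o in obs])
def W(q,P):
    a=q[2];return np.c_[q[0]+P[:,0]*np.cos(a)-P[:,1]*np.sin(a),q[1]+P[:,0]*np.sin(a)+P[:,1]*np.cos(a),P[:,2]]
r=least_squares(lambda q:(w2px(p,W(q,P))-U).ravel(),[677,170,0],x_scale=[10,10,.01])
print("lane",r.x.round(4),r.fun.round(2))
for n,(u,v) in(("L",(121,397)),("R",(629,412))): print(n,px2w(p,c(u,v),34).round(1))
print("targets -200,-31,-93",W(r.x,np.array([[-200,0,0],[-31,0,0],[-93,0,0.]])).round(1))
for n in("top","scene"):
    p=read_camera(n)
    for d in nets.mark_of(p,"tin_2_centre")[:4]+nets.mark_of(p,"lane")[:2]: print(n,round(d["confidence"],2),c2w(p,d["point"]).round(1))
E
python3 fit.py
```

```text
lane [ 6.786927e+02  1.702564e+02 -2.280000e-02] [ 0.69  0.18 -0.68 -0.15  0.14 -0.7   0.01  0.1  -0.33  0.29  0.17  0.32]
L [437.2 383.5  34. ]
R [426.4  14.6  34. ]
targets -200,-31,-93 [[478.7 174.8   0. ]
 [647.7 171.    0. ]
 [585.7 172.4   0. ]]
top 0.91 [428.   14.9  16.4]
top 0.7 [678.6 163.   -1.5]
scene 0.85 [427.6  14.   15.2]
scene 0.58 [676.4 170.1  -3.5]
```

Request:
{"name": "apply_moves", "arguments": {
  "increments": [
    [[0,0,0],[0,-9.6,0],9.5],
    [[0,0,0],[0,-9.6,0],9.5],
    [[4.4,0,-4],[0,0,0],9.5],
    [[4.4,0,-4],[0,0,0],9.5],
    [[4.4,0,-4],[0,0,0],9.5]
  ]
}}

```text
t: 1.42
eef_pos: [350.5, 463.1, 214.4]
tcp_rot: [-1.57, -0.0, -0.006]
ft_force: [1.2, 0.2, 1.0]
opening: 1.002
```

Request:
{"name": "apply_moves", "arguments": {
  "increments": [
    [[4.4,0,-4.0],[0,1,0],9.5],
    [[4.3,0,-3.9],[0,0,0],9.5],
    [[0,4.5,0],[0,0,0],9.5],
    [[0,4.5,0],[0,0,0],9.5],
    [[0,0,0],[0,0,0],9.5]
  ]
}}

```text
t: 2.05
eef_pos: [443.2, 377.0, 123.8]
tcp_rot: [-1.568, -0.004, -0.03]
ft_force: [0.3, 0.5, -0.0]
opening: 0.996
```

Run:
```python
from h import *
state()
```

```text
{'t': 2.05, 'joints': [0.591, 0.535, 1.765, 0.001, 0.837, -0.95], 'eef_pos': [443.242, 377.022, 123.827], 'tcp_rot': [-1.568, -0.004, -0.03], 'ft_force': [0.261, 0.517, -0.008], 'opening': 0.996}
```

Request:
{"name": "apply_moves", "arguments": {
  "increments": [
    [[-0.6,0,0.6],[0,0,0],9.5],
    [[0,4,0],[0,0,0],9.5],
    [[0,3,0],[0,0,0],9.5],
    [[0,1.5,0],[0,0,0],9.5],
    [[0,0,0],[0,0,0],9.5]
  ]
}}

```text
t: 2.68
eef_pos: [439.6, 389.1, 45.6]
tcp_rot: [-1.56, -0.014, -0.027]
ft_force: [1.3, 0.9, 0.5]
opening: 0.999
```

Request:
{"name": "apply_moves", "arguments": {
  "increments": [
    [[-0.2,0,-0.5],[-0.6,0,0.8],9.5],
    [[0,1.3,0],[0,0,0],9.5],
    [[0,1.2,0],[0,0,0],9.5],
    [[0,0,0],[0,0,0],9.5],
    [[0,0,0],[0,0,0],9.5]
  ]
}}

```text
t: 3.3
eef_pos: [438.2, 384.7, 21.6]
tcp_rot: [-1.569, -0.002, -0.027]
ft_force: [0.6, -0.6, -0.1]
opening: 0.999
```

Request:
{"name": "apply_moves", "arguments": {
  "increments": [
    [[-0.1,0.5,-0.1],[0,0,0],9.5],
    [[0,0,0],[0,0,0],6],
    [[0,0,0],[0,0,0],6],
    [[0,0,0],[0,0,0],6],
    [[0,0,0],[0,0,0],6]
  ]
}}

```text
t: 3.92
eef_pos: [437.4, 383.9, 16.8]
tcp_rot: [-1.568, -0.003, -0.027]
ft_force: [0.1, -0.6, 0.2]
opening: 0.653
```

Request:
{"name": "apply_moves", "arguments": {
  "increments": [
    [[0.4,0,-1.5],[0,0,0],6],
    [[0.8,0,-3],[0,0,0],6],
    [[0.8,0,-3],[0,0,0],6],
    [[0.8,0,-3],[0,0,0],6],
    [[0.4,0,-1.5],[0,0,0],6]
  ]
}}

```text
t: 4.55
eef_pos: [467.0, 257.5, 16.8]
tcp_rot: [-1.568, -0.003, -0.026]
ft_force: [0.1, 0.0, -0.6]
opening: 0.651
```

Request:
{"name": "apply_moves", "arguments": {
  "increments": [
    [[0.3,0,-2],[0,0,0],6],
    [[0.4,0,-2.5],[0,0,0],6],
    [[0.4,0,-2],[0,0,0],6],
    [[0.2,0,-1],[0,0,0],6],
    [[0,0,0],[0,0,0],6]
  ]
}}

```text
t: 5.18
eef_pos: [478.7, 178.1, 16.8]
tcp_rot: [-1.568, -0.003, -0.028]
ft_force: [-0.8, 0.2, -0.6]
opening: 0.651
```

Request:
{"name": "apply_moves", "arguments": {
  "increments": [
    [[1,0,-0.3],[0,0,0],6],
    [[2.2,0,0],[0,0,0],6],
    [[2.2,0,0],[0,0,0],6],
    [[2,0,0],[0,0,0],6],
    [[1,0,0],[0,0,0],6]
  ]
}}

```text
t: 5.8
eef_pos: [566.6, 175.3, 17.3]
tcp_rot: [-1.567, -0.005, -0.024]
ft_force: [-0.4, -0.3, -0.2]
opening: 0.653
```

Run:
```python
from h import *
state()
p=read_camera("scene"); im=cv2.resize(p["img"][170:320,200:400],None,fx=4,fy=4,interpolation=cv2.INTER_CUBIC); save({"img":im},"s2")
```

```text
{'t': 5.8, 'joints': [0.188, 0.701, 1.804, 0.004, 0.631, -1.363], 'eef_pos': [566.602, 175.338, 17.274], 'tcp_rot': [-1.567, -0.005, -0.024], 'ft_force': [-0.435, -0.313, -0.178], 'opening': 0.653}
```

View pics/s2.png

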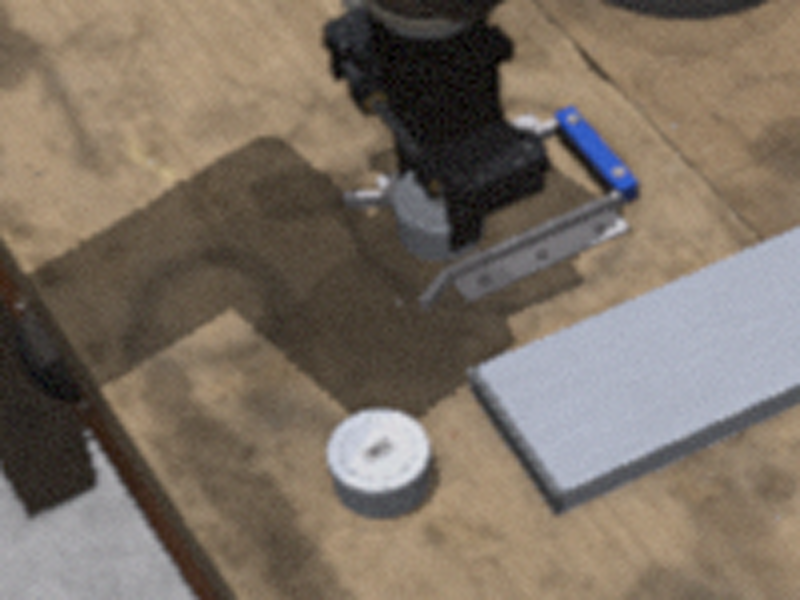

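The tin is gripped upright on the bench just inside the mouth (crop ~425,225), clear of the rails. I'll continue toward the stop.

Request:
{"name": "apply_moves", "arguments": {
  "increments": [
    [[2,0,-0.2],[0,0,0],6],
    [[2,0,0],[0,0,0],6],
    [[1.5,0,0],[0,0,0],6],
    [[1,0,0],[0,0,0],6],
    [[0.5,0,0],[0,0,0],6]
  ]
}}

```text
t: 6.48
eef_pos: [636.9, 172.9, 16.9]
tcp_rot: [-1.568, -0.002, -0.022]
ft_force: [0.3, 0.0, 0.5]
opening: 0.649
```

Request:
{"name": "apply_moves", "arguments": {
  "increments": [
    [[0.4,0,-0.1],[0,0,0],6],
    [[0.4,0,0],[0,0,0],6],
    [[0.2,0,0],[0,0,0],6],
    [[0,0,0],[0,0,0],6],
    [[0,0,0],[0,0,0],6]
  ]
}}

```text
t: 7.1
eef_pos: [646.5, 171.8, 16.8]
tcp_rot: [-1.568, -0.001, -0.021]
ft_force: [0.6, -0.0, -0.6]
opening: 0.649
```

Request:
{"name": "apply_moves", "arguments": {
  "increments": [
    [[0.15,0,0],[0,0,0],6],
    [[0.15,0,0],[0,0,0],6],
    [[0.1,0,0],[0,0,0],6],
    [[0,0,0],[0,0,0],6],
    [[0,0,0],[0,0,0],6]
  ]
}}

```text
t: 7.72
eef_pos: [646.8, 171.8, 17.0]
tcp_rot: [-1.569, 0.007, -0.021]
ft_force: [-1.3, -0.1, 0.3]
opening: 0.649
```

Contact with the stop: the arm no longer advances. Release and rise.

Request:
{"name": "apply_moves", "arguments": {
  "increments": [
    [[0,0,0],[0,0,0],9.5],
    [[0,0,0],[0,0,0],9.5],
    [[0,0,0],[0,0,0],9.5],
    [[0,-3,0],[0,0,0],9.5],
    [[0,-5,0],[0,0,0],9.5]
  ]
}}

```text
t: 8.35
eef_pos: [646.5, 171.3, 94.9]
tcp_rot: [-1.57, 0.013, -0.021]
ft_force: [1.1, 0.0, 0.2]
opening: 0.998
```

Request:
{"name": "apply_moves", "arguments": {
  "increments": [
    [[-3,-2,-2],[0,0,-0.7],9.5],
    [[-4.5,0,-3.5],[0,0,0],9.5],
    [[-4.5,0,-3.5],[0,0,0],9.5],
    [[-4.5,0,-3.5],[0,0,0],9.5],
    [[-2,0,-1.5],[0,0,0],9.5]
  ]
}}

```text
t: 8.98
eef_pos: [456.2, 32.9, 118.6]
tcp_rot: [-1.569, -0.01, -0.019]
ft_force: [0.8, -0.9, 0.8]
opening: 1.0
```

Run:
```python
from h import *
state()
for n in("top","scene"):
    p=read_camera(n); save(p,n+"3")
    for d in nets.mark_of(p,"tin_1_centre")[:4]: print(n,round(d["confidence"],2),c2w(p,d["point"]).round(1))
```

```text
{'t': 8.975, 'joints': [-0.074, 0.396, 2.07, 0.004, 0.665, -1.629], 'eef_pos': [456.204, 32.873, 118.638], 'tcp_rot': [-1.569, -0.01, -0.019], 'ft_force': [0.775, -0.936, 0.764], 'opening': 1.0}
top 0.94 [643.8 171.5  14.1]
scene 0.61 [647.4 172.4  16.3]
```

View pics/scene3.png

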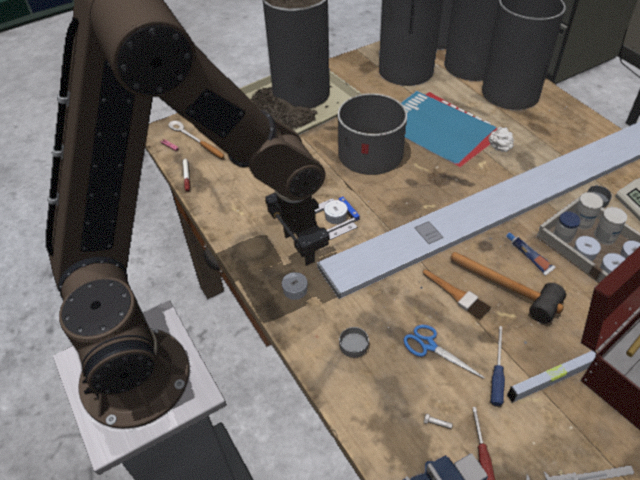

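The first tin is at the stop (335,210), matching x≈-32 in the lane. The second (293,284) is untouched, as is the cap (355,341).

Request:
{"name": "apply_moves", "arguments": {
  "increments": [
    [[-1.5,0,-1],[0,0,0],9.5],
    [[-1,0,-0.5],[0,0,0.4],9.5],
    [[-0.2,0,0],[0,0,0],9.5],
    [[0,3,0],[0,0,0],9.5],
    [[0,2,0],[0,0,0],9.5]
  ]
}}

```text
t: 9.8
eef_pos: [433.3, 19.6, 68.1]
tcp_rot: [-1.569, -0.009, -0.017]
ft_force: [0.8, -0.2, 0.4]
opening: 0.999
```

Request:
{"name": "apply_moves", "arguments": {
  "increments": [
    [[-0.6,0,-0.5],[0,0,0.4],9.5],
    [[0,2,0],[0,0,0],9.5],
    [[0,1.8,0],[0,0,0],9.5],
    [[0,1.0,0],[0,0,0],9.5],
    [[0,0,0],[0,0,0],9.5]
  ]
}}

```text
t: 10.42
eef_pos: [427.2, 14.1, 20.4]
tcp_rot: [-1.569, -0.002, -0.017]
ft_force: [0.2, 0.2, 0.3]
opening: 0.998
```

Request:
{"name": "apply_moves", "arguments": {
  "increments": [
    [[0,0.3,0],[0,0,0],9.5],
    [[0,0,0],[0,0,0],6],
    [[0,0,0],[0,0,0],6],
    [[0,0,0],[0,0,0],6],
    [[0,0,0],[0,0,0],6]
  ]
}}

```text
t: 11.05
eef_pos: [427.9, 14.0, 18.9]
tcp_rot: [-1.57, -0.004, -0.016]
ft_force: [-0.2, -0.2, -0.5]
opening: 0.653
```

Request:
{"name": "apply_moves", "arguments": {
  "increments": [
    [[0,0,1.5],[0,0,0],6],
    [[0.5,0,2.5],[0,0,0],6],
    [[1,0,3],[0,0,0],6],
    [[1.2,0,3],[0,0,0],6],
    [[0.6,0,1.5],[0,0,0],6]
  ]
}}

```text
t: 11.68
eef_pos: [462.8, 134.2, 19.0]
tcp_rot: [-1.57, -0.003, -0.018]
ft_force: [-0.3, -0.6, -1.0]
opening: 0.65
```

Request:
{"name": "apply_moves", "arguments": {
  "increments": [
    [[0.3,0,1.5],[0,0,0],6],
    [[0.3,0,1.5],[0,0,0],6],
    [[0.3,0,0.8],[0,0,0],6],
    [[0,0,0],[0,0,0],6],
    [[0,0,0],[0,0,0],6]
  ]
}}

```text
t: 12.3
eef_pos: [472.2, 174.4, 18.9]
tcp_rot: [-1.57, -0.002, -0.018]
ft_force: [0.1, 0.5, 0.3]
opening: 0.651
```

Request:
{"name": "apply_moves", "arguments": {
  "increments": [
    [[1,0,0],[0,0,0],6],
    [[2,0,0],[0,0,0],6],
    [[2,0,0],[0,0,0],6],
    [[2,0,0],[0,0,0],6],
    [[1.5,0,0],[0,0,0],6]
  ]
}}

```text
t: 12.92
eef_pos: [561.6, 170.4, 19.2]
tcp_rot: [-1.57, -0.002, -0.02]
ft_force: [-0.1, 0.6, -0.9]
opening: 0.65
```

Request:
{"name": "apply_moves", "arguments": {
  "increments": [
    [[0.8,0,0.2],[0,0,0],6],
    [[0.6,0,0],[0,0,0],6],
    [[0.4,0,0],[0,0,0],6],
    [[0.2,0,0],[0,0,0],6],
    [[0.2,0,0],[0,0,0],6]
  ]
}}

```text
t: 13.55
eef_pos: [584.9, 171.1, 19.0]
tcp_rot: [-1.57, -0.001, -0.021]
ft_force: [-0.0, 0.3, -0.7]
opening: 0.65
```

Request:
{"name": "apply_moves", "arguments": {
  "increments": [
    [[0.1,0,0],[0,0,0],6],
    [[0,0,0],[0,0,0],9.5],
    [[0,0,0],[0,0,0],9.5],
    [[0,0,0],[0,0,0],9.5],
    [[0,-3,0],[0,0,0],9.5]
  ]
}}

```text
t: 14.18
eef_pos: [584.8, 171.0, 47.7]
tcp_rot: [-1.571, 0.003, -0.021]
ft_force: [0.8, 0.1, -0.1]
opening: 0.982
```

Request:
{"name": "apply_moves", "arguments": {
  "increments": [
    [[0,-5,0],[0,0,0],9.5],
    [[0,-5,0],[0,0,0],9.5],
    [[-5,-1,2],[0,0,0],9.5],
    [[-5,0,5],[0,0,0],9.5],
    [[-2,0,5],[0,0,0],9.5]
  ]
}}

```text
t: 14.8
eef_pos: [471.5, 289.0, 163.5]
tcp_rot: [-1.569, -0.003, -0.027]
ft_force: [1.2, 0.2, -0.8]
opening: 0.999
```

Request:
{"name": "apply_moves", "arguments": {
  "increments": [
    [[0,0,5],[0,0,0],9.5],
    [[0,0,3],[0,0,0],9.5],
    [[0,0,0],[0,0,0],9.5],
    [[0,0,0],[0,0,0],9.5],
    [[0,0,0],[0,0,0],9.5]
  ]
}}

```text
t: 15.42
eef_pos: [471.3, 372.9, 164.3]
tcp_rot: [-1.569, -0.003, -0.024]
ft_force: [0.6, -0.1, -0.5]
opening: 1.0
```

Run:
```python
from h import *
state()
for n in("top","scene"):
    p=read_camera(n)
    if n=="top": save({"img":cv2.resize(p["img"][165:345,150:420],None,fx=2.9,fy=2.9,interpolation=cv2.INTER_CUBIC)},"top4")
    for th in("tin_1_centre","pipe_cap_centre"):
        for d in nets.mark_of(p,th)[:4]:
            w=c2w(p,d["point"]);a=-.0228;e=w[:2]-[678.7,170.3]
            print(n,th,round(d["confidence"],2),w.round(1),"lane",(np.array([[np.cos(a),np.sin(a)],[-np.sin(a),np.cos(a)]])@e).round(1))
```

```text
{'t': 15.425, 'joints': [0.56, 0.509, 1.679, -0.0, 0.95, -0.987], 'eef_pos': [471.267, 372.876, 164.325], 'tcp_rot': [-1.569, -0.003, -0.024], 'ft_force': [0.633, -0.125, -0.504], 'opening': 1.0}
top tin_1_centre 0.91 [646.  168.3  17.8] lane [-32.7  -2.7]
top pipe_cap_centre 0.62 [ 460.3 -195.6   12.4] lane [-210.  -370.8]
scene tin_1_centre 0.59 [645.  173.2  15.2] lane [-33.7   2.1]
scene pipe_cap_centre 0.75 [ 463.7 -197.7   18.2] lane [-206.6 -372.8]
```

View pics/top4.png

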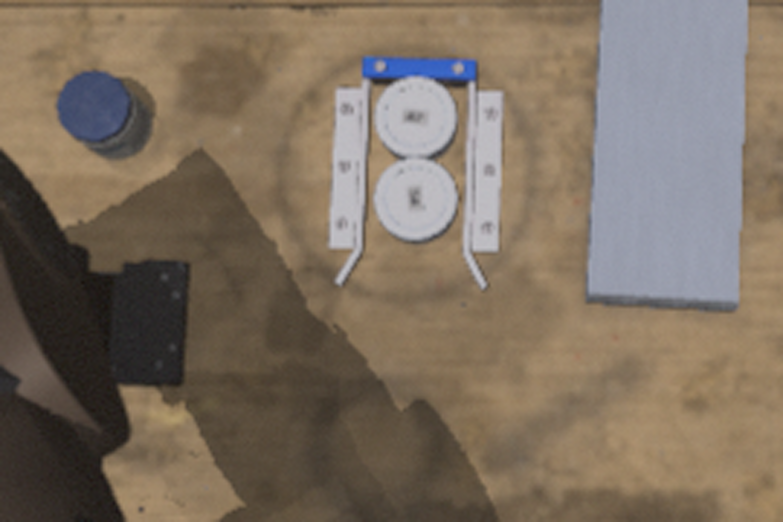

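Both tins stand in file in the lane at crop (416,117) and (416,200), touching each other with the front one at the stop. The arm is clear.

```bash
python3 -c "
from h import *
p=read_camera('top')
for v in(117,200): print(px2w(p,(150+416/2.9-.35,165+v/2.9-.35),34).round(1))
print(env.job_done())"
```

```text
[645.7 171.   34. ]
[582.4 170.3  34. ]
the job is handed in; nothing more can be done
None
```

Both tins are in the lane in single file, and I handed the job in at about 15.5 s. The hand-in gives no verdict.

**How it was done:** I gripped each tin lightly between the fingers, with the jaws above the rails, and slid it along the bench. The first tin went in until it met the stop and the arm could go no further. I released it, then brought in the second tin behind it.

**Last checks:**
- **Front tin:** the top picture puts it at x ≈ -33 mm in the lane (target -31).
- **Rear tin:** the top picture puts it at x ≈ -96 mm (target -93). Both tins are within 3 mm of the lane's centre line.
- **Pipe cap:** its position agrees with the start to within about 4 mm, which is the measuring noise.
- **Arm:** it is clear of everything.

**Disagreements:** the network reported only the front tin at the end, so the rear tin rests on the picture measurement alone. The two cameras put the front tin about 5 mm apart sideways, which is within their stated accuracy.

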